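# Tare the bowl, then weigh the cheese

## Robot

A 7-joint arm with a two-finger parallel gripper is mounted at the origin on the work surface. World frame = base frame: x ahead of the robot, y to its left, z up, the work surface at z = 0. Lengths are in m, angles in rad, forces in N, time in s.
With the tool pointing down it reaches from about 0.4 to 0.85 m from the base axis. Payload 10.4 kg.
Tool frame: the origin (TCP) lies midway between the tips of the shut fingers; the grasp point (between the pads) lies 19 mm behind it; z points along the fingers, y is the line along which they close (so a half turn about z gives the same grasp; the last joint's range is limited). The gripper opens to 87 mm and grips with 3 to 60 N. Pads are 19 mm wide; open, the fingers measure 117 mm over their backs; the gripper's body (75 mm by 190 mm) begins 51 mm behind the grasp point.
Start: joints at [1.181, 0.332, -0.065, 1.46, 0.022, 1.35, -0.088], TCP at [0.224, -0.583, 0.223] pointing down, gripper open.
Joint ranges: [-2.6, 2.6], [-0.5, 2.12], [-1.47, 1.34], [0.16, 2.42], [-1.27, 4.41], [0.06, 2.06], [-2.6, 2.6]. Speed limits (rad/s): [2.22, 2.22, 2.79, 2.79, 3.14, 3.14, 3.14].

## Interface

Orientations are given as a unit quaternion [x, y, z, w].
In Python, from bench import r gives the robot as it stands.
- The arm moves only by the tool arm_command, never from a script. Its arguments are lists of equal length, an entry for each row: "xyz": the shift along the world's x, y, z in m, a list of three; "rot": the turn, a rotation vector about the world's x, y, z in rad, a list of three. In form: {"xyz": [[tx, ty, tz], ...], "rot": [[ax, ay, az], ...]}. A call has 1 to 20 rows; each row is the pose to reach, as a shift and turn from the pose commanded when the call began; what a row does not reach only later rows make up. A row lasts 1/12 s, in which the tool goes at most 41.7 mm and 7.16 degrees, less where a joint would pass 70% of its speed; a pose out of reach is approached as far as the arm can. A call with a gripper value outside its range is refused whole. "grip" is the opening, from 0 (shut) to 1 (fully open), set as the call begins (left out, the last holds). The fingers move at their own pace and stop on an object; "squeeze" is the grip in N (left out, the last holds). Time passes only in rows, so rows that repeat a pose let the fingers close. It gives the time, the measured TCP pose, the force, the opening and the grip force at its end, in the units of the state.
- r.read_state(): the state, without advancing time (a new reading comes with each control period).
- r.camera(name): name is "scene" or "top" or "wrist"; returns the picture (384x512x3 uint8, red, green, blue); there is no depth.
- r.camera_model(name): a dict with "fx", "fy", "cx", "cy" (pixels), "T" (4x4, takes a point from camera to world coordinates). Camera axes: x right, y up, looking along -z (the intrinsics and any distortion apply to the point x, -y, -z); pixel columns grow to the right and rows downward; lengths in m; the calibration is good to about 2 mm. A picture is of the moment at which its call begins: read the wrist's pose just before it. camera_model takes no time and is no camera call; for the wrist camera it gives the pose at the moment of the call.
- r.close_job(): hands the job in; it is judged then, once.
Trained networks look in the newest picture that a camera, given by its name, has taken for a name from the list of things; names that differ only in an ending like _2 or _b are one class to them, and where a whole thing is asked for, a point or a joint stands for the part that bears it (a point fixed in the world has none). Each returns a list of dicts, best first, with "conf" (0 to 1); they miss things now and then, are a little off and sometimes report something else, mostly with a low value. They report only what shows in the picture. A call takes as long as a camera call. They do not tell look-alikes from the thing itself.
- r.look_for(label, camera): "at" ([x, y, z] in m, in the coordinates of the camera as it stood for that picture, good to about 4 mm: the middle of the surface that is visible of it).
- r.spot_point(label, camera): "at" ([x, y, z] in m, in the coordinates of the camera as it stood for that picture, good to about 4 mm: a listed point, or the origin of a listed thing).
The state is a dict: "time": time; "joint_positions": joint angles; "joint_vel": joint speeds; "joint_torque": joint torques, N m; "ee_pos": TCP position; "eef_rot": TCP orientation; "ft_force": force on the tool from outside, world axes, zero at the start; "torque": the same for the moment, N m; "width": finger opening in m; "grip_force": force on a finger pad.
Only numpy, scipy, OpenCV 4.12 (cv2) and the standard library are available. Lean on these libraries where they do the work, as an engineer would, in place of code of your own. Each camera call takes 0.05 s, during which the arm holds its last target. There are 200 camera calls.

## Task

Turn the upside-down steel bowl the right way up and stand it, empty, in the middle of the scale's platform. With the bowl standing there by itself, press the tare button all the way down and let it come up; then set the block of cheese right down into the bowl, leaving the button alone from then on. Set things down gently rather than dropping them, and leave everything else on the worktop where it is.

Things in the scene. Friction and masses are not known exactly. Their poses are not given: they have to be found in the camera images.
- bowl_center (a point): centre (half-way along, across and up) of the loose steel bowl: a straight-sided open tub, outside 104 (own x) x 66 (own y) x 50 mm high (own z), 4 mm wall and floor, about 0.22 kg. Own z points out of its mouth: down at the start (upside down on the mat), up when right. Gripped across its 66 mm width anywhere on the flat sides; it also stands steadily on either end, 104 mm tall.
- cheese_center (a point): centre of a firm yellow block of cheese with brown rind at one end, 82 (own x) x 40 (own y) x 72 mm high (own z up), about 0.28 kg, loose, upright on the chopping board. It fits the inside of the bowl (96 x 58 mm, 46 mm deep) lengthwise and then sticks out 26 mm above the rim; gripped across the 40 mm width near its top.
- platform (a point): centre of the top face of the scale's square-edged steel platform, 150 (own x) x 160 (own y) mm, 22 mm above the worktop. Axes as the scale: own x points from the tare panel to the platform, z up. The scale does not slide.
- scale: flat white kitchen scale, 220 (own x) x 170 (own y) mm, fixed; origin at the centre of its underside on the worktop. Its platform covers the +x part; the panel on its -x side carries a black display and the tare button.
- tare_top (a point): centre of the top of the tare button (at rest 30 mm above the worktop): a round black push button 26 mm in diameter in a grey collar, on the scale's panel beside the display, 108 mm before and 45 mm to the left of the platform's centre (scale's -x and +y).
- tare (a joint): travel of the tare button in m: 0 up, 0.006 fully down. Pressed straight down; springs back; starts to move at 1.5 N, fully down at about 5 N.
- mat: grey ribbed rubber draining mat 180 x 200 mm, 4 mm thick, fixed; the bowl starts on it. Origin at the centre of its underside.
- board: light wooden chopping board 180 x 210 mm, 14 mm thick, fixed; the cheese starts on it. Origin at the centre of its underside.
- mug: bystander: white mug, 72 mm wide, 85 mm high
- tin: bystander: plain metal tin, 68 mm wide, 85 mm high
- mill: bystander: dark wooden pepper mill, 54 mm wide, 140 mm high
- jar: bystander: glass jar with steel lid, 70 mm wide, 110 mm high
- spoon: bystander: wooden spoon lying down, 220 mm long
- plate: bystander: small white plate, 140 mm across
- oil: bystander: green glass bottle, 60 mm wide, 200 mm high
Mind the look-alikes: they are no part of the job. What is shaped like the part that bears bowl_center but green is not meant. What is shaped like the part that bears cheese_center but turquoise is not meant.

How it is judged:
On the way, in this order (a step that is already met when the one before it is completed fails the run):
1. the bowl stands the right way up, empty and let go, on the scale's platform, its centre within 40 mm of the platform's centre (angle between bowl_center's own z axis and vertical below 0.1 rad and horizontal distance between bowl_center and platform below 0.04 m and z of bowl_center in the frame of platform below 0.03 m and contact force between bowl and scale above 0.3 N and contact force between bowl and the arm below 0.1 N and contact force between bowl and the fingers below 0.1 N and contact force between cheese and bowl below 0.05 N and contact force between cheese and scale below 0.05 N and distance between cheese_center and bowl_center above 0.09 m), for 0.2 s.
2. the tare button is pressed (at least 4.5 mm of its 6 mm) while the empty bowl stands on the scale, touched by nothing else (all of step 1 and value of joint tare above 0.0045 m), for 0.05 s.
3. the tare button is up again and the bowl still stands empty on the scale (all of step 1 and value of joint tare below 0.0015 m), for 0.1 s.
4. the cheese stands in the bowl on the scale (angle between bowl_center's own z axis and vertical below 0.1 rad and horizontal distance between bowl_center and platform below 0.04 m and z of bowl_center in the frame of platform below 0.03 m and contact force between bowl and scale above 0.3 N and x of cheese_center in the frame of bowl_center between -0.03 and 0.03 m and y of cheese_center in the frame of bowl_center between -0.02 and 0.02 m and z of cheese_center in the frame of bowl_center below 0.022 m and contact force between cheese and bowl above 0.3 N and contact force between cheese and scale below 0.05 N), for 0.2 s.
At the end, for the whole second after the job is handed in: The bowl stands upright (within 0.1 rad) on the scale's platform, its centre within 40 mm of the platform's centre; the cheese stands in it on its floor (within 0.2 rad of upright, not touching the scale), the tare button is up, all at rest (all of step 4 and value of joint tare below 0.0015 m and angle between cheese_center's own z axis and vertical below 0.2 rad and linear speed of each of bowl, cheese below 0.02 m/s).
It fails at once if the tare button is pressed with the cheese in the bowl (value of joint tare above 0.003 m and contact force between cheese and bowl above 0.1 N).
It fails at once if the cheese is dropped (falls freely faster than 0.8 m/s, some 35 mm) (linear speed of cheese above 0.8 m/s and contact force between cheese and the fingers below 0.1 N).
It fails at once if the bowl is dropped (falls freely faster than 1 m/s, some 50 mm) (linear speed of bowl above 1 m/s and contact force between bowl and the fingers below 0.1 N).
It fails at once if another thing on the worktop is knocked over or shoved more than 40 mm (distance of any of mug, tin, mill, jar, spoon, plate, oil from where it was at the start of the episode above 0.04 m or angle between any of mug, tin, mill, jar, plate, oil's own z axis and vertical above 0.5 rad).
It also fails if it takes over 72 s, if anything falls off the work surface, if the arm or the gripper's body presses on something with over 40 N, if the wrist force passes 120 N, or if a joint passes its speed limit or range.

## Working session

There is one attempt and no reset: what is moved stays moved. The work goes in short steps, Python scripts to look and compute and a tool call to move; the robot and the scene stay as the last step left them, time stands still between calls to the robot, and variables do not carry over. Pictures are saved under pics/ and viewed, at most 10 in all, crops included, and the job is handed in when it is done.

Besides the shell and the picture viewer there is one more tool, called after "Emit:" as name(argument=value, ...) on one line, values as JSON. arm_command: Moves the arm, as the interface text tells. Its arguments: {"type":"object","properties":{"xyz":{"type":"array"},"rot":{"type":"array"},"grip":{"type":"number"},"squeeze":{"type":"number"}},"required":["xyz","rot"]}

```bash
ls; mkdir -p pics; cat > h.py <<'E'
import numpy as np, cv2
from bench import r
def snap(c,fn=None):
    im=r.camera(c)
    if fn: cv2.imwrite('pics/'+fn,im[:,:,::-1])
    return im
def W(c,p,m=None):
    m=m or r.camera_model(c); return (np.array(m['T'])@np.append(p,1))[:3]
def pix(c,p,m=None):
    m=m or r.camera_model(c); q=np.linalg.inv(m['T'])@np.append(p,1)
    return m['cx']+m['fx']*q[0]/-q[2], m['cy']+m['fy']*-q[1]/-q[2]
def ray(c,u,v,z,m=None):
    m=m or r.camera_model(c);T=np.array(m['T'])
    d=T[:3,:3]@np.array([(u-m['cx'])/m['fx'],-(v-m['cy'])/m['fy'],-1]);return T[:3,3]+d*(z-T[2,3])/d[2]
E
python3 - <<'E'
from h import *
np.set_printoptions(precision=3,suppress=True)
s=r.read_state();print(s['time'],s['ee_pos'],s['eef_rot'],s['width'])
a=[]
for c in ['scene','top']:
    a.append(snap(c))
    m=r.camera_model(c);print(c,{k:v for k,v in m.items() if k!='T'});print(np.array(m['T']))
    for l in ['bowl_center','cheese_center','platform','tare_top','scale','mat','board']:
        for d in r.spot_point(l,c)[:3]:
            p=W(c,d['at']);print(l,round(d['conf'],2),p,np.round(pix(c,p)))
cv2.imwrite('pics/s.png',a[0][:,:,::-1]);cv2.imwrite('pics/t.png',a[1][:,:,::-1])
E
```

```text
pics
0.0 [ 0.224 -0.583  0.222] [ 0.983  0.182 -0.    -0.001] 0.08671611558154138
scene {'fx': 496.1281073464468, 'fy': 496.1281073464468, 'cx': 263.940424974172, 'cy': 188.6659504552873}
[[-0.226 -0.846  0.483  1.204]
 [ 0.974 -0.196  0.111  0.164]
 [ 0.001  0.496  0.869  1.242]
 [ 0.     0.     0.     1.   ]]
bowl_center 0.89 [ 0.608 -0.008  0.027] [252. 212.]
bowl_center 0.8 [0.418 0.008 0.026] [273. 157.]
bowl_center 0.3 [ 0.4   -0.268  0.033] [184. 133.]
cheese_center 0.69 [ 0.399 -0.27   0.034] [183. 133.]
cheese_center 0.66 [0.302 0.278 0.035] [370. 141.]
cheese_center 0.59 [0.519 0.29  0.048] [365. 202.]
platform 0.96 [ 0.503 -0.313  0.022] [159. 161.]
tare_top 0.49 [ 0.401 -0.271  0.034] [183. 133.]
scale 0.76 [ 0.474 -0.314 -0.001] [163. 157.]
mat 0.72 [ 0.617 -0.007 -0.001] [252. 220.]
mat 0.5 [ 0.378  0.146 -0.002] [320. 160.]
board 0.96 [ 0.497  0.309 -0.002] [370. 205.]
board 0.71 [ 0.811 -0.021  0.   ] [228. 284.]
top {'fx': 349.1810435079845, 'fy': 349.1810435079845, 'cx': 258.81872898316664, 'cy': 192.99632053358872}
[[ 0.01   0.994 -0.107  0.462]
 [-1.     0.007 -0.026 -0.012]
 [-0.025  0.107  0.994  1.076]
 [ 0.     0.     0.     1.   ]]
bowl_center 0.93 [0.416 0.01  0.023] [260. 246.]
bowl_center 0.92 [ 0.603 -0.009  0.024] [267. 184.]
cheese_center 0.93 [0.523 0.294 0.053] [164. 209.]
cheese_center 0.91 [0.302 0.281 0.038] [167. 285.]
cheese_center 0.58 [ 0.377 -0.145  0.003] [311. 259.]
platform 0.63 [ 0.504 -0.316  0.027] [370. 217.]
tare_top 0.49 [ 0.4   -0.265  0.037] [354. 253.]
scale 0.62 [ 0.473 -0.314  0.002] [367. 228.]
mat 0.55 [ 0.62  -0.003 -0.001] [265. 180.]
board 0.79 [0.498 0.306 0.   ] [165. 218.]
```

View pics/s.png

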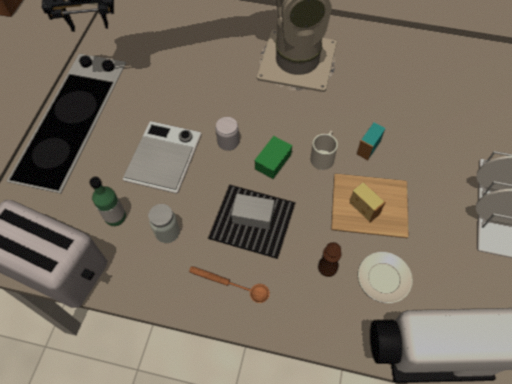

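View pics/t.png

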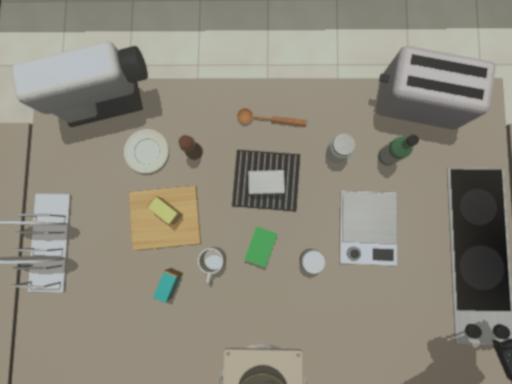

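The steel bowl is at top (267,184) / scene (252,212), on the black mat. The green tub at top (260,246) is the look-alike. The yellow cheese with its brown end is at top (164,209) on the board, and the turquoise one at top (167,285) is the other look-alike. The scale is at (370,228), with its button at (354,253). I'll confirm in one enlarged crop and measure yaws.

```bash
python3 - <<'E'
from h import *
im=cv2.imread('pics/t.png');cv2.imwrite('pics/crop.png',cv2.resize(im[130:310,120:300],(720,720),interpolation=cv2.INTER_CUBIC)[:600])
hsv=cv2.cvtColor(im,cv2.COLOR_BGR2HSV)
def rect(mask,name,z):
    cs=cv2.findContours(mask.astype('uint8'),0,1)[0];c=max(cs,key=cv2.contourArea)
    b=cv2.boxPoints(cv2.minAreaRect(c));w=np.array([ray('top',*p,z) for p in b])
    print(name,w[:,:2].mean(0).round(3),[(np.round(np.linalg.norm(w[i+1]-w[i]),3),np.degrees(np.arctan2(*(w[i+1]-w[i])[1::-1])).round(1)) for i in (0,1)])
H,S,V=[hsv[...,i].astype(int) for i in range(3)]
def roi(u,v,k=30):
    m=np.zeros(H.shape,bool);m[v-k:v+k,u-k:u+k]=1;return m
rect(roi(267,184)&(V>120)&(S<60),'bowl',.054)
rect(roi(164,209,22)&(H>23)&(H<35)&(S>110)&(V>90),'cheese',.086)
rect(roi(164,218,45)&(H<25)&(S>80)&(V>110),'board',.014)
rect(roi(370,220,45)&(V>140)&(S<60),'scale',.022)
for n,u,v,z in [('tin',313,262,.085),('mug',211,262,.085),('oilbase',388,155,0),('jar',343,145,.11),('mill',186,143,.14)]: print(n,ray('top',u,v,z).round(3))
E
```

```text
bowl [ 0.607 -0.007] [(np.float64(0.107), np.float64(-89.7)), (np.float64(0.069), np.float64(-179.9))]Traceback (most recent call last):
  File "<stdin>", line 12, in <module>
  File "<stdin>", line 5, in rect
ValueError: max() iterable argument is empty
```

View pics/crop.png

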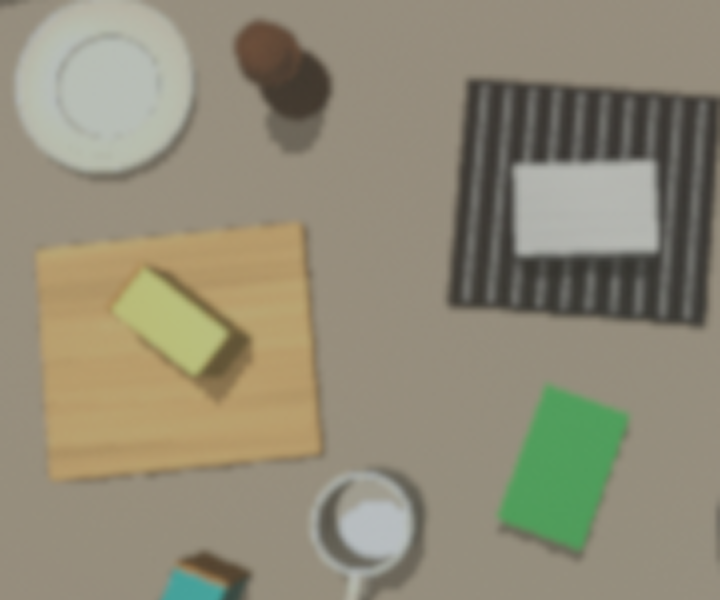

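Emit:
arm_command(xyz=[[0,0,0.03],[0.01,0.03,0.03],[0.03,0.06,0.03],[0.06,0.095,0.03],[0.09,0.13,0.03],[0.12,0.165,0.03],[0.15,0.2,0.03],[0.18,0.235,0.03],[0.205,0.27,0.03],[0.23,0.305,0.03],[0.25,0.34,0.03],[0.27,0.375,0.03],[0.29,0.41,0.03],[0.31,0.445,0.03],[0.33,0.48,0.03],[0.345,0.51,0.03],[0.36,0.54,0.03],[0.37,0.57,0.03],[0.376,0.575,0.03],[0.376,0.575,0.03]], rot=[[0,0,0],[0,0,0.1],[0,0,0.2],[0,0,0.3],[0,0,0.4],[0,0,0.5],[0,0,0.6],[0,0,0.7],[0,0,0.8],[0,0,0.9],[0,0,1.0],[0,0,1.1],[0,0,1.2],[0,0,1.2],[0,0,1.2],[0,0,1.2],[0,0,1.2],[0,0,1.2],[0,0,1.2],[0,0,1.2]])

```text
time: 2.47
ee_pos: [0.6008, -0.005, 0.2524]
eef_rot: [0.707, 0.707, 0.001, -0.0]
ft_force: [0.2, -0.2, 0.7]
width: 0.087
grip_force: 0.0
```

Emit:
arm_command(xyz=[[0,0,0],[0,0,0],[0,0,0],[0,0,0],[0,0,0],[0,0,0],[0,0,0],[0,0,0]], rot=[[-0.12,0,0],[-0.24,0,0],[-0.36,0,0],[-0.48,0,0],[-0.6,0,0],[-0.7,0,0],[-0.7,0,0],[-0.7,0,0]])

```text
time: 3.13
ee_pos: [0.5998, -0.0086, 0.2516]
eef_rot: [0.665, 0.664, -0.242, 0.242]
ft_force: [-0.0, -1.0, 0.2]
width: 0.0868
grip_force: 0.0
```

```bash
python3 - <<'E'
from h import *
s=r.read_state();print(s['joint_positions'],s['eef_rot'],s['ee_pos'])
E
```

```text
[-0.00924305  0.44935392 -0.548554    1.46943955  0.81037555  1.69804412
 -0.62821033] [ 0.66518088  0.66366219 -0.24220326  0.24171155] [ 0.59983713 -0.00856005  0.25160815]
```

Emit:
arm_command(xyz=[[0,0,0],[0,0,0],[0,0,0],[0,0,0],[0,0,0],[0,0,0],[0,0,0],[0,0,0],[0,0,0],[0,0,0],[0,0,0],[0,0,0],[0,0,0],[0,0,0],[0,0,0]], rot=[[0.12,0,0],[0.24,0,0],[0.36,0,0],[0.48,0,0],[0.6,0,0],[0.72,0,0],[0.84,0,0],[0.96,0,0],[1.08,0,0],[1.2,0,0],[1.32,0,0],[1.44,0,0],[1.56,0,0],[1.58,0,0],[1.58,0,0]])

```text
time: 4.38
ee_pos: [0.6005, -0.0131, 0.2515]
eef_rot: [0.644, 0.636, 0.302, -0.3]
ft_force: [0.0, -0.6, -0.1]
width: 0.0872
grip_force: 0.0
```

```bash
python3 - <<'E'
from h import *
s=r.read_state();print(s['joint_positions'],s['eef_rot'],s['ee_pos'])
E
```

```text
[ 0.87413677  0.57981572 -0.70918507  1.44093314 -0.49331595  1.46565828
  0.30997359] [ 0.64386159  0.63580684  0.30150712 -0.30047524] [ 0.60050455 -0.01314216  0.25153474]
```

Emit:
arm_command(xyz=[[0,0.005,0],[0,0.01,0],[0,0.015,0],[0,0.02,0],[0.006,0.025,0],[0.006,0.03,0],[0.006,0.035,0],[0.006,0.04,0],[0.006,0.045,0],[0.006,0.05,0],[0.006,0.055,-0.02],[0.006,0.06,-0.05],[0.006,0.063,-0.08],[0.006,0.063,-0.11],[0.006,0.063,-0.13],[0.006,0.063,-0.13],[0.006,0.063,-0.13]], rot=[[-0.12,0,0],[-0.24,0,0],[-0.36,0,0],[-0.48,0,0],[-0.6,0,0],[-0.72,0,0],[-0.84,0,0],[-0.96,0,0],[-1.08,0,0],[-1.2,0,0],[-1.32,0,0],[-1.44,0,0],[-1.56,0,0],[-1.58,0,0],[-1.58,0,0],[-1.58,0,0],[-1.58,0,0]])

```text
time: 5.8
ee_pos: [0.6072, 0.0541, 0.1248]
eef_rot: [0.666, 0.662, -0.241, 0.244]
ft_force: [-0.3, -0.1, 1.7]
width: 0.0872
grip_force: 0.0
```

```bash
python3 - <<'E'
from h import *
s=r.read_state();print(s['joint_positions'],s['eef_rot'],s['ee_pos'])
im=snap('wrist','w1.png')
for l in ['bowl_center']:
    for f in (r.spot_point,r.look_for):
        for d in f(l,'wrist')[:2]: print(d['conf'],W('wrist',d['at']))
for n,u,v,z in [('tin',313,262,.085),('mug',211,262,.085),('oilbase',388,155,0),('oiltop',411,140,.2),('jar',343,145,.11),('mill',186,143,.14)]: print(n,ray('top',u,v,z).round(3))
E
```

```text
[-0.1359596   0.62546389 -0.50895241  1.49840889  0.83574192  1.59890929
 -0.83541686] [ 0.66644951  0.6623298  -0.24055123  0.24351465] [0.6071606  0.05407511 0.12475473]
0.94 [ 0.60338554 -0.00728551  0.03104249]
0.56 [0.41824731 0.00651604 0.02198701]
0.96 [0.60350183 0.04000659 0.05377993]
0.93 [0.43628184 0.02471664 0.04245166]
tin [ 0.377 -0.139  0.085]
mug [0.373 0.146 0.085]
oilbase [ 0.7   -0.385  0.   ]
oiltop [ 0.694 -0.375  0.2  ]
jar [ 0.703 -0.222  0.11 ]
mill [0.7   0.214 0.14 ]
```

View pics/w1.png

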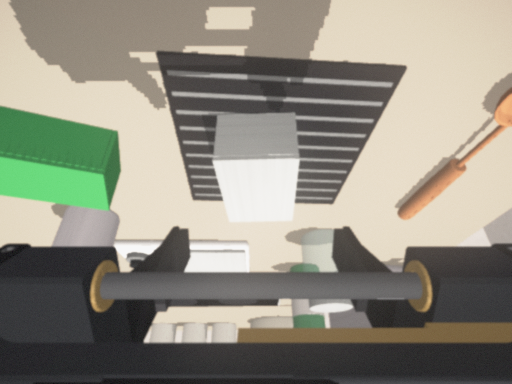

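The wrist view shows the steel bowl between the fingers, with its top face around (258,190) and the green one off to the left. I'll grip it.

Emit:
arm_command(xyz=[[0,0,-0.02],[-0.001,-0.005,-0.035],[-0.001,-0.02,-0.052],[-0.001,-0.035,-0.07],[-0.001,-0.05,-0.088],[-0.001,-0.063,-0.103],[-0.001,-0.063,-0.103],[-0.001,-0.063,-0.103]], rot=[[0,0,0],[0,0,0],[0,0,0],[0,0,0],[0,0,0],[0,0,0],[0,0,0],[0,0,0]])

```text
time: 6.62
ee_pos: [0.6047, -0.0096, 0.0194]
eef_rot: [0.666, 0.662, -0.243, 0.243]
ft_force: [0.0, 1.0, -0.8]
width: 0.087
grip_force: 0.0
```

Emit:
arm_command(xyz=[[0,0,0],[0,0,0],[0,0,0],[0,0,0],[0,0,0],[0,0,0],[0,0,0],[0,0,0]], rot=[[0,0,0],[0,0,0],[0,0,0],[0,0,0],[0,0,0],[0,0,0],[0,0,0],[0,0,0]], grip=0.4, squeeze=25)

```text
time: 7.28
ee_pos: [0.6055, -0.0076, 0.0202]
eef_rot: [0.665, 0.663, -0.241, 0.243]
ft_force: [-1.6, 3.7, 6.1]
width: 0.0662
grip_force: 24.7
```

Emit:
arm_command(xyz=[[0,0,0.02],[0,0,0.05],[0,0,0.08],[0,0,0.11],[0,0,0.12],[0,0,0.12],[0,0,0.12],[0,0,0.12],[0,0,0.12],[0,0,0.12],[0,0,0.12],[0,0,0.12],[0,0,0.12],[0,0,0.12],[0,0,0.12],[0,0,0.12],[0,0,0.12],[0,0,0.12],[0,0,0.12]], rot=[[0,0,0],[0,0,0],[0,0,0],[0,0,0],[0.12,0,0],[0.24,0,0],[0.36,0,0],[0.48,0,0],[0.6,0,0],[0.72,0,0],[0.84,0,0],[0.96,0,0],[1.08,0,0],[1.2,0,0],[1.32,0,0],[1.44,0,0],[1.55,0,0],[1.571,0,0],[1.571,0,0]])

```text
time: 8.87
ee_pos: [0.6044, -0.0105, 0.1371]
eef_rot: [0.644, 0.638, 0.297, -0.3]
ft_force: [0.4, -0.1, -1.9]
width: 0.0663
grip_force: 24.7
```

```bash
python3 - <<'E'
from h import *
s=r.read_state();print(s['joint_positions'],s['eef_rot'],s['ee_pos'],s['width'])
im=snap('scene');cv2.imwrite('pics/s2.png',cv2.resize(im[100:290,140:390],None,fx=3,fy=3)[:570,:750,::-1])
E
```

```text
[ 0.92542185  0.75387472 -0.80600003  1.50921207 -0.34179113  1.29388802
  0.34044518] [ 0.64400516  0.63805425  0.29708376 -0.29980887] [ 0.60443193 -0.01046351  0.13707624] 0.06630736634691634
```

View pics/s2.png

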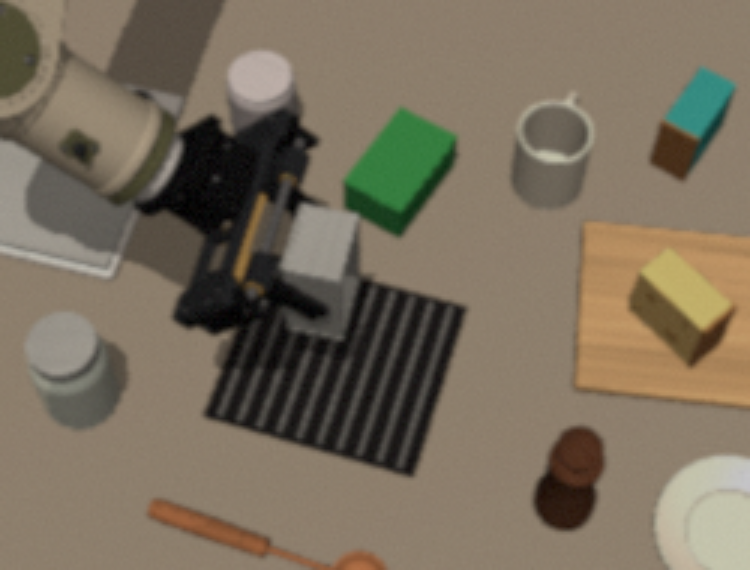

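The scene view shows the bowl held on end, mouth toward the board, clear of everything. I'll lower it onto the mat.

Emit:
arm_command(xyz=[[0,0.015,0],[0,0.03,-0.015],[0,0.04,-0.035],[0,0.04,-0.055],[0,0.04,-0.068],[0,0.04,-0.075],[0,0.04,-0.078],[0,0.04,-0.08],[0,0.04,-0.08]], rot=[[0,0,0],[0,0,0],[0,0,0],[0,0,0],[0,0,0],[0,0,0],[0,0,0],[0,0,0],[0,0,0]])

```text
time: 9.67
ee_pos: [0.6056, 0.0315, 0.0602]
eef_rot: [0.642, 0.64, 0.298, -0.298]
ft_force: [0.5, -0.1, -2.7]
width: 0.0661
grip_force: 24.7
```

Emit:
arm_command(xyz=[[0,0,-0.001],[0,0,-0.002],[0,0,-0.003],[0,0,-0.004],[0,0,-0.004]], rot=[[0,0,0],[0,0,0],[0,0,0],[0,0,0],[0,0,0]])

```text
time: 10.08
ee_pos: [0.6052, 0.0315, 0.0555]
eef_rot: [0.642, 0.64, 0.298, -0.299]
ft_force: [0.1, -0.2, -1.6]
width: 0.0662
grip_force: 24.7
```

Emit:
arm_command(xyz=[[0,0,-0.001],[0,0,-0.002],[0,0,-0.002]], rot=[[0,0,0],[0,0,0],[0,0,0]])

```text
time: 10.33
ee_pos: [0.6058, 0.0318, 0.0547]
eef_rot: [0.642, 0.64, 0.298, -0.299]
ft_force: [-0.2, -1.1, 5.0]
width: 0.0659
grip_force: 24.8
```

Emit:
arm_command(xyz=[[0,0,0.001],[0,0,0.001],[0,0,0.001],[0,0,0.001],[0,0,0.001],[0,0,0.001]], rot=[[0,0,0],[0,0,0],[0,0,0],[0,0,0],[0,0,0],[0,0,0]], grip=1.0)

```text
time: 10.83
ee_pos: [0.6051, 0.0316, 0.0545]
eef_rot: [0.642, 0.64, 0.298, -0.299]
ft_force: [-0.0, -0.4, -0.8]
width: 0.0863
grip_force: 0.0
```

Emit:
arm_command(xyz=[[0,-0.012,0.01],[0,-0.03,0.025],[0,-0.055,0.045],[0,-0.08,0.065],[0,-0.09,0.1],[0,-0.08,0.135],[0,-0.05,0.16],[0,-0.02,0.18],[0,0.01,0.18],[0,0.03,0.18],[0,0.05,0.18],[0,0.06,0.18],[0,0.07,0.18],[0,0.08,0.18],[0,0.08,0.18],[0,0.08,0.18],[0,0.08,0.18],[0,0.08,0.18],[0,0.08,0.18],[0,0.08,0.18]], rot=[[0,0,0],[0,0,0],[0,0,0],[0,0,0],[0,0,0],[-0.1,0,0],[-0.22,0,0],[-0.34,0,0],[-0.46,0,0],[-0.58,0,0],[-0.7,0,0],[-0.82,0,0],[-0.94,0,0],[-1.06,0,0],[-1.18,0,0],[-1.3,0,0],[-1.42,0,0],[-1.54,0,0],[-1.571,0,0],[-1.571,0,0]])

```text
time: 12.5
ee_pos: [0.6042, 0.114, 0.2322]
eef_rot: [0.664, 0.665, -0.243, 0.242]
ft_force: [-0.2, -0.3, 0.4]
width: 0.0869
grip_force: 0.0
```

```bash
python3 - <<'E'
from h import *
s=r.read_state();print(s['joint_positions'],s['eef_rot'],s['ee_pos'],s['width'])
im=snap('wrist','w2.png')
for f in (r.spot_point,r.look_for):
    for d in f('bowl_center','wrist')[:2]: print(d['conf'],W('wrist',d['at']))
snap('top')
for d in r.spot_point('bowl_center','top')[:3]: print('top',d['conf'],W('top',d['at']))
E
```

```text
[-0.19073433  0.59343896 -0.58319243  1.32194404  0.81847921  1.82001644
 -0.77249016] [ 0.66351565  0.66497401 -0.24282389  0.24206013] [0.60418911 0.11397535 0.23223932] 0.08693620679135032
0.91 [0.60812906 0.01805613 0.05780097]
0.72 [0.41522723 0.00323151 0.02891072]
0.9 [0.60890582 0.01537699 0.04944556]
0.63 [0.42028307 0.02603745 0.04778592]
top 0.88 [0.60670764 0.02162081 0.05364712]
top 0.63 [0.41762727 0.00858478 0.02455046]
```

View pics/w2.png

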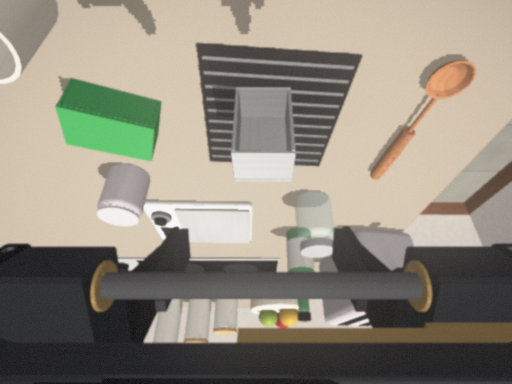

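The bowl stands on end on the mat at (262,135), mouth toward me, between the finger lines. I'll grip it near its top.

Emit:
arm_command(xyz=[[0.002,0.02,-0.012],[0.002,0.005,-0.036],[0.002,-0.015,-0.06],[0.002,-0.035,-0.084],[0.002,-0.055,-0.108],[0.002,-0.075,-0.132],[0.002,-0.09,-0.15],[0.002,-0.104,-0.166],[0.002,-0.104,-0.166],[0.002,-0.104,-0.166]], rot=[[0,0,0],[0,0,0],[0,0,0],[0,0,0],[0,0,0],[0,0,0],[0,0,0],[0,0,0],[0,0,0],[0,0,0]])

```text
time: 13.58
ee_pos: [0.6071, 0.0059, 0.0692]
eef_rot: [0.667, 0.662, -0.242, 0.243]
ft_force: [0.5, 0.9, 0.2]
width: 0.087
grip_force: 0.0
```

Emit:
arm_command(xyz=[[0,0,0],[0,0,0],[0,0,0],[0,0,0],[0,0,0],[0,0,0],[0,0,0],[0,0,0]], rot=[[0,0,0],[0,0,0],[0,0,0],[0,0,0],[0,0,0],[0,0,0],[0,0,0],[0,0,0]], grip=0.4)

```text
time: 14.25
ee_pos: [0.6074, 0.0084, 0.0692]
eef_rot: [0.665, 0.663, -0.241, 0.243]
ft_force: [-2.6, 2.1, 5.8]
width: 0.0655
grip_force: 25.0
```

Emit:
arm_command(xyz=[[0,0,0.02],[0,0,0.05],[0,0,0.08],[0,0,0.11],[0,0,0.13],[0,0,0.13],[0,0,0.13],[0,0,0.13],[0,0,0.13],[0,0,0.13],[0,0,0.13],[0,0,0.13],[0,0,0.13],[0,0,0.13],[0,0,0.13],[0,0,0.13],[0,0,0.13],[0,0,0.13],[0,0,0.13]], rot=[[0,0,0],[0,0,0],[0,0,0],[0,0,0],[0.12,0,0],[0.24,0,0],[0.36,0,0],[0.48,0,0],[0.6,0,0],[0.72,0,0],[0.84,0,0],[0.96,0,0],[1.08,0,0],[1.2,0,0],[1.32,0,0],[1.44,0,0],[1.55,0,0],[1.571,0,0],[1.571,0,0]])

```text
time: 15.83
ee_pos: [0.6066, 0.0055, 0.1962]
eef_rot: [0.644, 0.638, 0.297, -0.3]
ft_force: [-0.2, 0.5, -1.3]
width: 0.0656
grip_force: 25.0
```

```bash
python3 - <<'E'
from h import *
s=r.read_state();print(s['joint_positions'],s['eef_rot'],s['ee_pos'],s['width'])
snap('top')
for l in ['bowl_center','platform','tare_top']:
  for d in r.spot_point(l,'top')[:2]: print(l,d['conf'],W('top',d['at']))
E
```

```text
[ 0.91675417  0.67550487 -0.82587329  1.48579973 -0.38661027  1.35109013
  0.28408844] [ 0.64396527  0.63815155  0.29703421 -0.29973656] [0.60664319 0.00547615 0.19615738] 0.06558395486324183
bowl_center 0.89 [0.41558807 0.00798778 0.02763515]
bowl_center 0.65 [0.60653478 0.01429036 0.20737797]
platform 0.68 [ 0.50648494 -0.31699812  0.02609212]
tare_top 0.43 [ 0.39548386 -0.26344792  0.03331058]
tare_top 0.32 [0.5199227  0.29317646 0.05324092]
```

Emit:
arm_command(xyz=[[-0.003,-0.015,0],[-0.008,-0.04,0],[-0.015,-0.07,0],[-0.022,-0.1,0],[-0.03,-0.13,0],[-0.04,-0.16,0],[-0.05,-0.19,0],[-0.06,-0.22,0],[-0.072,-0.25,0],[-0.085,-0.28,0],[-0.097,-0.305,0],[-0.108,-0.331,-0.02],[-0.108,-0.331,-0.05],[-0.108,-0.331,-0.08],[-0.108,-0.331,-0.08],[-0.108,-0.331,-0.08]], rot=[[0,0,-0.05],[0,0,-0.1],[0,0,-0.15],[0,0,-0.2],[0,0,-0.25],[0,0,-0.3],[0,0,-0.35],[0,0,-0.4],[0,0,-0.45],[0,0,-0.5],[0,0,-0.54],[0,0,-0.56],[0,0,-0.56],[0,0,-0.56],[0,0,-0.56],[0,0,-0.56]])

```text
time: 17.37
ee_pos: [0.4997, -0.3219, 0.1193]
eef_rot: [0.794, 0.438, 0.368, -0.206]
ft_force: [2.1, -0.5, -1.1]
width: 0.066
grip_force: 25.0
```

```bash
python3 - <<'E'
from h import *
from scipy.spatial.transform import Rotation as R
s=r.read_state();print(s['joint_positions'],s['eef_rot'],s['ee_pos'],R.from_quat(s['eef_rot']).as_matrix().round(3).tolist())
im=snap('top')
for l in ['bowl_center','platform']:
  for d in r.spot_point(l,'top')[:2]: print(l,d['conf'],W('top',d['at']))
a=cv2.resize(im[130:280,280:480],None,fx=3,fy=3)
im=snap('scene');b=cv2.resize(im[80:230,60:260],None,fx=3,fy=3)
cv2.imwrite('pics/c3.png',cv2.resize(np.hstack([a,b]),(800,300))[:,:,::-1])
E
```

```text
[ 1.38538538  0.69826975 -0.63542678  1.55267762 -0.46044385  1.29001855
  0.45296351] [ 0.79371325  0.43812777  0.36840665 -0.20576655] [ 0.4997438  -0.32187408  0.11933037] [[0.345, 0.847, 0.405], [0.544, -0.531, 0.649], [0.765, -0.004, -0.644]]
bowl_center 0.84 [0.41840508 0.00736063 0.02581001]
bowl_center 0.57 [ 0.50664448 -0.31393973  0.13233675]
platform 0.91 [ 0.50598575 -0.31459736  0.02589933]
```

View pics/c3.png

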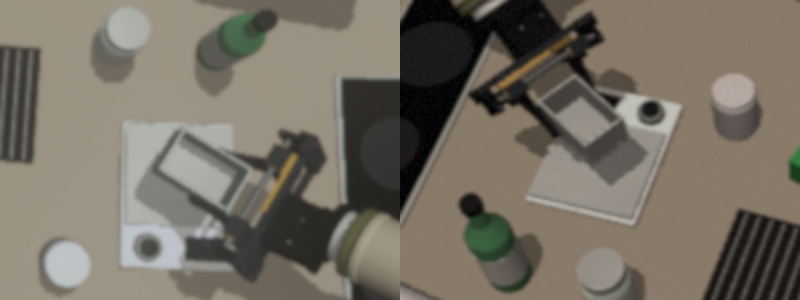

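Both views (the bowl is at (200,170) in the left one) show it mouth up over the platform, with the gripper clear of the tare button. I'll lower it.

Emit:
arm_command(xyz=[[0,0,-0.02],[0,0,-0.045],[0,0,-0.065],[0,0,-0.075],[0,0,-0.08],[0,0,-0.08]], rot=[[0,0,0],[0,0,0],[0,0,0],[0,0,0],[0,0,0],[0,0,0]])

```text
time: 18.07
ee_pos: [0.4994, -0.3234, 0.0388]
eef_rot: [0.794, 0.437, 0.369, -0.205]
ft_force: [0.1, -0.2, -2.1]
width: 0.0658
grip_force: 25.0
```

Emit:
arm_command(xyz=[[0,0,-0.001],[0,0,-0.002],[0,0,-0.003],[0,0,-0.003],[0,0,-0.003]], rot=[[0,0,0],[0,0,0],[0,0,0],[0,0,0],[0,0,0]])

```text
time: 18.48
ee_pos: [0.4993, -0.3236, 0.036]
eef_rot: [0.794, 0.437, 0.369, -0.205]
ft_force: [0.9, -0.9, -1.7]
width: 0.0656
grip_force: 25.0
```

Emit:
arm_command(xyz=[[0,0,-0.001],[0,0,-0.002],[0,0,-0.002]], rot=[[0,0,0],[0,0,0],[0,0,0]])

```text
time: 18.73
ee_pos: [0.4991, -0.3234, 0.0334]
eef_rot: [0.794, 0.437, 0.369, -0.205]
ft_force: [0.4, -0.1, -2.8]
width: 0.0663
grip_force: 25.0
```

Emit:
arm_command(xyz=[[0,0,-0.001],[0,0,-0.002],[0,0,-0.002]], rot=[[0,0,0],[0,0,0],[0,0,0]])

```text
time: 18.98
ee_pos: [0.4992, -0.3234, 0.0327]
eef_rot: [0.794, 0.437, 0.369, -0.205]
ft_force: [-5.5, -1.0, 8.7]
width: 0.0661
grip_force: 25.0
```

Emit:
arm_command(xyz=[[0,0,0.001],[0,0,0.001],[0,0,0.001],[0,0,0.001],[0,0,0.001],[0,0,0.001]], rot=[[0,0,0],[0,0,0],[0,0,0],[0,0,0],[0,0,0],[0,0,0]], grip=1.0)

```text
time: 19.48
ee_pos: [0.4992, -0.3234, 0.0325]
eef_rot: [0.794, 0.437, 0.369, -0.205]
ft_force: [-0.4, 0.0, -0.2]
width: 0.086
grip_force: 0.0
```

Emit:
arm_command(xyz=[[-0.004,-0.0065,0.0065],[-0.012,-0.019,0.019],[-0.024,-0.038,0.038],[-0.036,-0.058,0.058],[-0.045,-0.07,0.08],[-0.05,-0.07,0.11],[-0.06,-0.06,0.14],[-0.07,-0.04,0.16],[-0.08,-0.02,0.16],[-0.09,0.0,0.16],[-0.1,0.02,0.16],[-0.1,0.04,0.16],[-0.1,0.056,0.16],[-0.1,0.056,0.14],[-0.1,0.056,0.12],[-0.1,0.056,0.12],[-0.1,0.056,0.12]], rot=[[0,0,0],[0,0,0],[0,0,0],[0,0,0],[0,0,0],[-0.09,0.058,0],[-0.18,0.115,0],[-0.28,0.173,0],[-0.37,0.231,0],[-0.46,0.289,0],[-0.55,0.346,0],[-0.64,0.404,0],[-0.737,0.462,0],[-0.737,0.462,0],[-0.737,0.462,0],[-0.737,0.462,0],[-0.737,0.462,0]], grip=1.0)

```text
time: 20.9
ee_pos: [0.3986, -0.2674, 0.1527]
eef_rot: [0.876, 0.482, 0.0, -0.001]
ft_force: [0.2, -0.3, -0.4]
width: 0.087
grip_force: 0.0
```

Emit:
arm_command(xyz=[[0,0,0],[0,0,0],[0,0,0],[0,0,0],[0,0,0],[0,0,0],[0,0,0]], rot=[[0,0,0],[0,0,0],[0,0,0],[0,0,0],[0,0,0],[0,0,0],[0,0,0]], grip=0.0)

```text
time: 21.48
ee_pos: [0.3992, -0.2675, 0.1527]
eef_rot: [0.876, 0.482, 0.001, -0.0]
ft_force: [-0.9, 0.3, 0.2]
width: 0.0484
grip_force: 0.0
```

```bash
python3 - <<'E'
from h import *
from scipy.spatial.transform import Rotation as R
s=r.read_state();print(s['joint_positions'],s['ee_pos'],s['width'],R.from_quat(s['eef_rot']).as_matrix().round(3).tolist())
for c in ['wrist','scene','top']:
  im=snap(c,c+'4.png')
  for l in ['tare_top','bowl_center','platform']:
    for d in r.spot_point(l,c)[:2]: print(c,l,d['conf'],W(c,d['at']))
E
```

```text
[ 1.13330502  0.119194   -0.66926343  1.89285974  0.07941548  1.15594568
 -0.12857292] [ 0.39918221 -0.26745984  0.15265045] 0.048383224233568216 [[0.535, 0.845, 0.001], [0.845, -0.535, 0.001], [0.001, 0.0, -1.0]]
wrist tare_top 0.75 [ 0.40117179 -0.26702026  0.03208269]
wrist bowl_center 0.85 [ 0.50345476 -0.31392351  0.04453545]
scene tare_top 0.72 [0.49759228 0.30691254 0.00071802]
scene tare_top 0.67 [ 0.51221305 -0.31662502  0.04646464]
scene bowl_center 0.59 [ 0.50814186 -0.31356594  0.04718397]
scene bowl_center 0.56 [0.41965186 0.00971227 0.02749314]
scene platform 0.91 [ 0.50309204 -0.31154154  0.02463312]
top tare_top 0.47 [ 0.39814347 -0.26367414  0.03942738]
top bowl_center 0.76 [ 0.50232558 -0.31630142  0.04870195]
top platform 0.98 [ 0.5064576  -0.31557869  0.0253211 ]
```

View pics/wrist4.png

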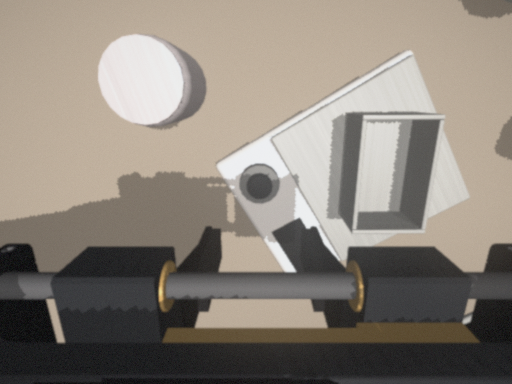

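The wrist view shows the bowl upright on the platform at (395,170) and the tare button at (259,183). The networks put it at (0.400,-0.267), right under the TCP.

Emit:
arm_command(xyz=[[0,0,-0.02],[0,0,-0.05],[0,0,-0.08],[0,0,-0.1],[0,0,-0.11],[0,0,-0.115],[0,0,-0.115]], rot=[[0,0,0],[0,0,0],[0,0,0],[0,0,0],[0,0,0],[0,0,0],[0,0,0]], grip=0.0)

```text
time: 22.67
ee_pos: [0.3991, -0.2673, 0.0373]
eef_rot: [0.876, 0.482, 0.001, -0.001]
ft_force: [0.2, 0.0, -0.1]
width: 0.0004
grip_force: 0.0
```

Emit:
arm_command(xyz=[[0,0,-0.003],[0,0,-0.006],[0,0,-0.008],[0,0,-0.01],[0,0,-0.012],[0,0,-0.013],[0,0,-0.013]], rot=[[0,0,0],[0,0,0],[0,0,0],[0,0,0],[0,0,0],[0,0,0],[0,0,0]])

```text
time: 23.25
ee_pos: [0.4004, -0.2682, 0.0277]
eef_rot: [0.876, 0.482, 0.0, 0.001]
ft_force: [-10.8, 7.6, 42.3]
width: 0.0002
grip_force: 21.0
```

Emit:
arm_command(xyz=[[0,0,0.004],[0,0,0.006],[0,0,0.006]], rot=[[0,0,0],[0,0,0],[0,0,0]])

```text
time: 23.5
ee_pos: [0.4001, -0.2681, 0.0316]
eef_rot: [0.876, 0.482, 0.001, 0.001]
ft_force: [2.8, -0.9, 2.6]
width: 0.0006
grip_force: 1.5
```

Emit:
arm_command(xyz=[[0,0,0.01],[0,0,0.03],[0,0,0.05],[0,0,0.06],[0,0,0.06],[0,0,0.06]], rot=[[0,0,0],[0,0,0],[0,0,0],[0,0,0],[0,0,0],[0,0,0]])

```text
time: 24.0
ee_pos: [0.3989, -0.2676, 0.0904]
eef_rot: [0.876, 0.482, 0.0, -0.0]
ft_force: [0.5, 0.1, -0.3]
width: 0.0006
grip_force: 0.0
```

```bash
python3 - <<'E'
from h import *
s=r.read_state();print(s['ee_pos'],s['width'],s['ft_force'])
im=snap('wrist')
for l in ['tare_top','bowl_center']:
    for d in r.spot_point(l,'wrist')[:2]: print(l,d['conf'],W('wrist',d['at']))
u,v=map(int,pix('wrist',[.400,-.267,.03]));print(u,v)
cv2.imwrite('pics/w5.png',cv2.resize(im[max(v-50,0):v+70,max(u-80,0):u+80],None,fx=5,fy=5)[:,:,::-1])
E
```

```text
[ 0.39891846 -0.26760898  0.09044064] 0.0006377350443491334 [ 0.47451148  0.08944168 -0.33405398]
tare_top 0.88 [ 0.39685012 -0.26601247  0.03478431]
261 206
```

View pics/w5.png

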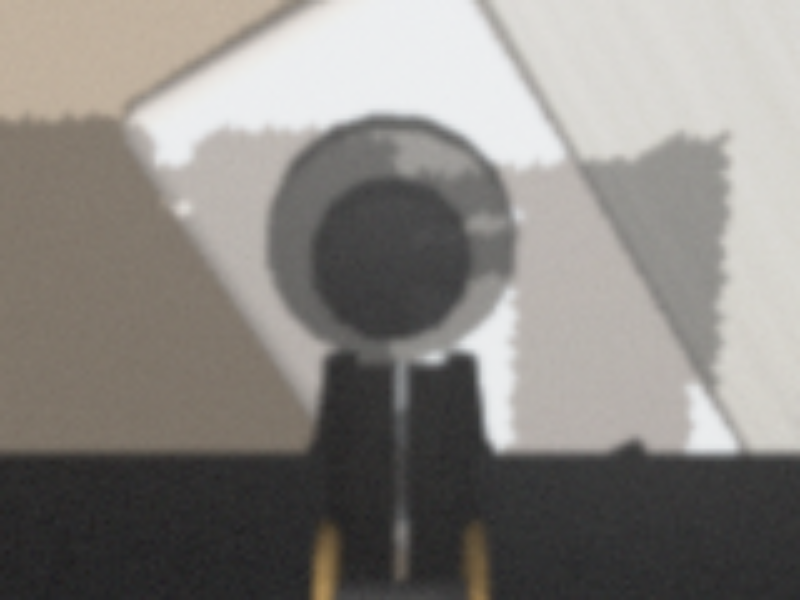

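The button came back up, but the closed fingertip pair caught the collar: a lateral force appeared at z 0.0277. I'll tilt the tool so that only the tip edge, 18 mm long, enters the collar.

Emit:
arm_command(xyz=[[0,0,0.01],[0,0.002,0.01],[0.001,0.004,0.01],[0.002,0.006,0],[0.003,0.008,-0.01],[0.004,0.008,-0.025],[0.004,0.008,-0.04],[0.004,0.008,-0.044],[0.004,0.008,-0.044],[0.004,0.008,-0.044]], rot=[[0.1,-0.063,0],[0.2,-0.127,0],[0.3,-0.19,0],[0.4,-0.253,0],[0.507,-0.321,0],[0.507,-0.321,0],[0.507,-0.321,0],[0.507,-0.321,0],[0.507,-0.321,0],[0.507,-0.321,0]], grip=0.0, squeeze=40)

```text
time: 24.98
ee_pos: [0.4034, -0.2589, 0.0468]
eef_rot: [0.836, 0.461, 0.26, -0.143]
ft_force: [-0.4, 0.8, 1.0]
width: 0.0007
grip_force: 0.0
```

```bash
python3 - <<'E'
from h import *
from scipy.spatial.transform import Rotation as R
s=r.read_state();M=R.from_quat(s['eef_rot']).as_matrix();p=np.array(s['ee_pos']);print(p,s['width'],s['ft_force'])
for k in(-.0095,.0095):print(k,(p+M[:,0]*k).round(4))
im=snap('wrist')
for d in r.spot_point('tare_top','wrist')[:2]: print(d['conf'],W('wrist',d['at']))
for u,v in [(259,207.6)]: pass
snap('top')
for d in r.spot_point('bowl_center','top')[:2]: print(d['conf'],W('top',d['at']))
E
```

```text
[ 0.40341707 -0.25891819  0.0468033 ] 0.0007262013867307281 [-0.42154033  0.82880513  1.00787915]
-0.0095 [ 0.3992 -0.2655  0.0414]
0.0095 [ 0.4076 -0.2523  0.0522]
0.95 [ 0.50628898 -0.31818748  0.04565987]
0.55 [0.41852826 0.00495485 0.02203813]
```

Emit:
arm_command(xyz=[[0,0,-0.006],[0,0,-0.01],[0,0,-0.012],[0,0,-0.014],[0,0,-0.014]], rot=[[0,0,0],[0,0,0],[0,0,0],[0,0,0],[0,0,0]])

```text
time: 25.6
ee_pos: [0.4038, -0.2599, 0.0333]
eef_rot: [0.837, 0.461, 0.26, -0.142]
ft_force: [-1.7, -1.5, 11.4]
width: 0.0004
grip_force: 5.8
```

Emit:
arm_command(xyz=[[0,0,0.01],[0,0,0.03],[0,0,0.05],[0,0,0.05]], rot=[[0,0,0],[0,0,0],[0,0,0],[0,0,0]])

```text
time: 25.93
ee_pos: [0.4042, -0.2602, 0.0855]
eef_rot: [0.837, 0.461, 0.26, -0.141]
ft_force: [-0.1, -0.7, 0.2]
width: 0.0005
grip_force: 0.0
```

```bash
python3 - <<'E'
from h import *
from scipy.spatial.transform import Rotation as R
s=r.read_state();M=R.from_quat(s['eef_rot']).as_matrix();p=np.array(s['ee_pos']);print(p,s['width'])
m=r.camera_model('wrist')
for x in (-.0095,.0095):
  for y in(-.015,0,.015):print(x,y,np.round(pix('wrist',p+M[:,0]*x+M[:,1]*y,m),1))
snap('wrist','w6.png')
E
python3 -c "
import cv2;a=cv2.imread('pics/w6.png');print(a[180:260,180:340].shape);cv2.imwrite('pics/w6c.png',cv2.resize(a[150:270,180:340],None,fx=5,fy=5))"
```

```text
[ 0.40418061 -0.26023004  0.08549878] 0.000477339737643686
-0.0095 -0.015 [234.8 255.4]
-0.0095 0 [259.1 255.4]
-0.0095 0.015 [283.4 255.4]
0.0095 -0.015 [233.9 227.2]
0.0095 0 [259.  227.2]
0.0095 0.015 [284.1 227.1]
(80, 160, 3)
```

View pics/w6c.png

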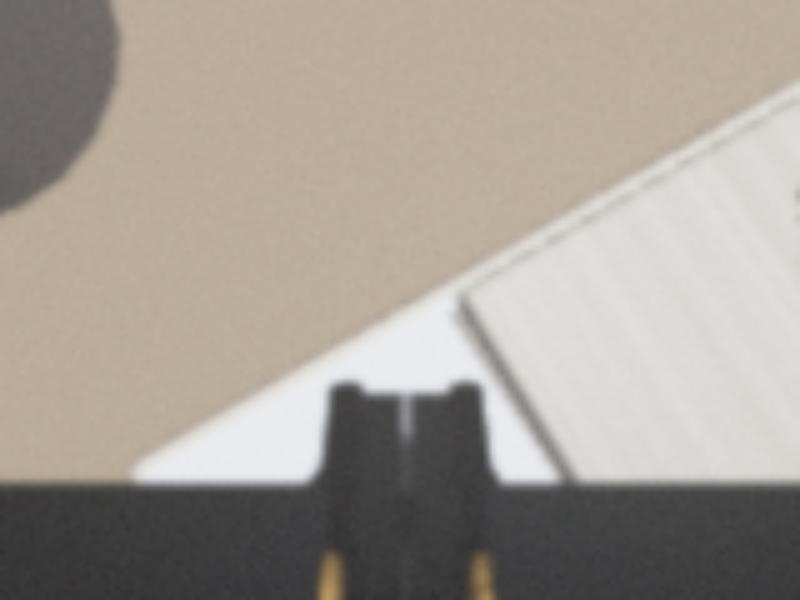

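Emit:
arm_command(xyz=[[-0.015,0.01,0],[-0.03,0.02,0],[-0.041,0.028,0],[-0.041,0.028,0],[-0.041,0.028,0],[-0.041,0.028,0],[-0.041,0.028,0],[-0.041,0.028,0],[-0.041,0.028,0],[-0.041,0.028,0],[-0.041,0.028,0]], rot=[[0,0,0],[0,0,0],[0,0,0],[0,0,0],[0,0,0],[0,0,0],[0,0,0],[0,0,0],[0,0,0],[0,0,0],[0,0,0]], grip=1.0)

```text
time: 26.9
ee_pos: [0.3623, -0.2314, 0.0826]
eef_rot: [0.837, 0.461, 0.26, -0.143]
ft_force: [-0.2, -0.5, -1.1]
width: 0.0656
grip_force: 0.0
```

Emit:
arm_command(xyz=[[0,0,-0.02],[0,0,-0.035],[0,0,-0.042],[0,0,-0.046],[0,0,-0.046],[0,0,-0.046]], rot=[[0,0,0],[0,0,0],[0,0,0],[0,0,0],[0,0,0],[0,0,0]])

```text
time: 27.4
ee_pos: [0.3623, -0.2312, 0.0371]
eef_rot: [0.836, 0.461, 0.26, -0.143]
ft_force: [-1.3, 1.5, 3.1]
width: 0.0865
grip_force: 1.4
```

Emit:
arm_command(xyz=[[0,0,-0.001],[0,0,-0.002],[0,0,-0.002]], rot=[[0,0,0],[0,0,0],[0,0,0]])

```text
time: 27.65
ee_pos: [0.3624, -0.2315, 0.0349]
eef_rot: [0.837, 0.461, 0.26, -0.142]
ft_force: [-0.7, 1.9, 3.5]
width: 0.0872
grip_force: 2.0
```

Emit:
arm_command(xyz=[[0,0,-0.001],[0,0,-0.002],[0,0,-0.002]], rot=[[0,0,0],[0,0,0],[0,0,0]])

```text
time: 27.9
ee_pos: [0.3625, -0.2314, 0.033]
eef_rot: [0.837, 0.461, 0.26, -0.143]
ft_force: [-3.6, 1.9, 9.4]
width: 0.0869
grip_force: 4.9
```

Emit:
arm_command(xyz=[[0,0,-0.001],[0,0,-0.002],[0,0,-0.002]], rot=[[0,0,0],[0,0,0],[0,0,0]])

```text
time: 28.15
ee_pos: [0.3627, -0.2315, 0.032]
eef_rot: [0.836, 0.461, 0.26, -0.143]
ft_force: [-9.7, 3.9, 27.1]
width: 0.0868
grip_force: 13.1
```

The force curve shows the button bottoming out: 3.1 N, 3.5 N, then a hard stop after travel. The fingertips simply extend about 4 mm past the TCP, so all presses went fully down. I'll lift off, let it come up, and head for the cheese.

Emit:
arm_command(xyz=[[0,0,0.01],[0,0,0.03],[0,0,0.06],[0,0,0.09],[0,0,0.12],[0,0,0.15],[0,0,0.17],[0,0,0.18],[0,0,0.18],[0,0,0.18]], rot=[[0,0,0],[0,0,0],[-0.1,0.063,0],[-0.2,0.127,0],[-0.3,0.19,0],[-0.4,0.253,0],[-0.507,0.321,0],[-0.507,0.321,0],[-0.507,0.321,0],[-0.507,0.321,0]])

```text
time: 28.98
ee_pos: [0.362, -0.2319, 0.2102]
eef_rot: [0.876, 0.482, 0.001, -0.0]
ft_force: [-0.2, -1.0, -0.5]
width: 0.0872
grip_force: 0.0
```

Emit:
arm_command(xyz=[[0.01,0.02,0],[0.02,0.05,0],[0.03,0.08,0],[0.04,0.11,0],[0.05,0.145,0],[0.06,0.18,0],[0.07,0.215,0],[0.08,0.25,0],[0.09,0.285,0],[0.1,0.32,0],[0.11,0.355,0],[0.12,0.39,0],[0.13,0.425,0],[0.14,0.46,0],[0.15,0.49,0],[0.159,0.523,0],[0.159,0.523,0],[0.159,0.523,0]], rot=[[0,0,0],[0,0,0],[0,0,-0.05],[0,0,-0.1],[0,0,-0.1],[0,0,-0.1],[0,0,-0.1],[0,0,-0.1],[0,0,-0.1],[0,0,-0.1],[0,0,-0.1],[0,0,-0.1],[0,0,-0.1],[0,0,-0.1],[0,0,-0.1],[0,0,-0.1],[0,0,-0.1],[0,0,-0.1]])

```text
time: 30.48
ee_pos: [0.52, 0.2928, 0.2075]
eef_rot: [0.898, 0.439, -0.002, -0.002]
ft_force: [-0.5, -0.8, 0.2]
width: 0.0869
grip_force: 0.0
```

```bash
python3 - <<'E'
from h import *
from scipy.spatial.transform import Rotation as R
s=r.read_state();print(s['time'],s['ee_pos'],s['width'],R.from_quat(s['eef_rot']).as_matrix().round(3).tolist(),np.round(s['joint_positions'],2))
m=r.camera_model('wrist');im=snap('wrist','w7.png')
for d in r.spot_point('cheese_center','wrist')[:2]: print(d['conf'],W('wrist',d['at'],m))
hsv=cv2.cvtColor(im,cv2.COLOR_RGB2HSV);t=snap('top','t7.png')
for d in r.spot_point('bowl_center','top')[:2]: print('top bowl',d['conf'],W('top',d['at']))
for d in r.spot_point('tare_top','top')[:2]: print('tare',d['conf'],W('top',d['at']))
# bowl mask yaw in top image
g=cv2.resize(t[190:270,330:410],(480,480),interpolation=cv2.INTER_CUBIC)
w=cv2.resize(im,(320,240));w=cv2.copyMakeBorder(w,0,240,0,0,cv2.BORDER_CONSTANT)
cv2.imwrite('pics/c7.png',np.hstack([g,w])[:,:,::-1])
E
```

```text
30.4833 [0.5200382  0.29276867 0.20749848] 0.08685060682348734 [[0.614, 0.789, -0.005], [0.789, -0.614, 0.002], [-0.002, -0.005, -1.0]] [ 0.25  0.52 -1.14  1.51  0.47  1.41 -1.57]
0.88 [0.30037407 0.27939415 0.03584794]
top bowl 0.96 [ 0.50445282 -0.32111725  0.04608995]
top bowl 0.84 [0.41567305 0.00755362 0.02501708]
tare 0.55 [ 0.39699357 -0.26532927  0.03714741]
tare 0.3 [0.49772238 0.30283496 0.00209643]
```

View pics/c7.png

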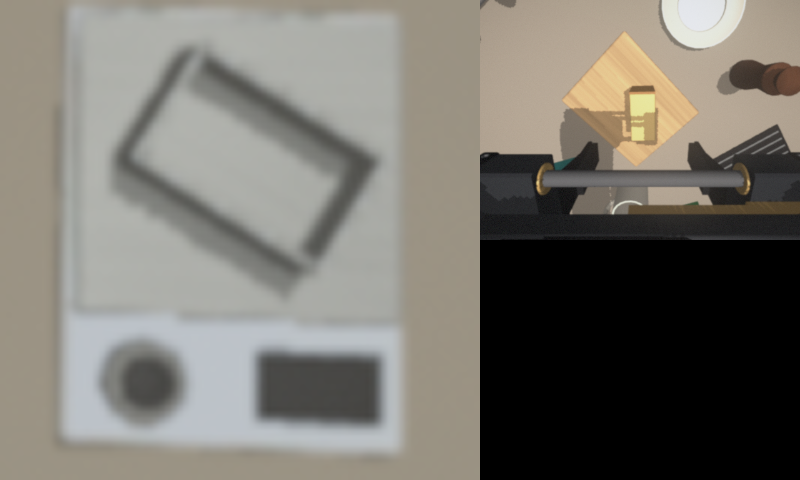

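The left side shows the bowl upright on the platform, its long side about 58° in world, with the button up. The right side shows the yellow cheese aligned between the fingers. I'll refine both numerically.

```bash
python3 - <<'E'
from h import *
from scipy.spatial.transform import Rotation as R
print('bowl rim ctr',ray('top',371.5,216.25,.072))
c=[ray('top',330+a/6-.5,190+b/6-.5,.072) for a,b in [(195,50),(375,160),(305,262),(120,158)]]
print([np.round(x,3) for x in c],[(round(np.linalg.norm(c[i+1]-c[i]),3),np.degrees(np.arctan2(*(c[i]-c[i+1])[1::-1])).round(1)) for i in range(3)])
s=r.read_state();m=r.camera_model('wrist')
im=cv2.imread('pics/w7.png');hsv=cv2.cvtColor(im,cv2.COLOR_BGR2HSV)
u,v=map(int,pix('wrist',[.521,.292,.086],m));print('pred',u,v)
print('cols',hsv[v-30:v+50:10,u].tolist(), 'board',hsv[v,u-60].tolist())
H,S,V=[hsv[...,i].astype(int) for i in range(3)]
mk=(H>=21)&(H<35)&(S>90)&(V>70)
mk[:v-70]=0;mk[v+70:]=0;mk[:,:u-60]=0;mk[:,u+60:]=0
mk=cv2.morphologyEx(mk.astype('uint8'),cv2.MORPH_CLOSE,np.ones((7,7)))
cs=cv2.findContours(mk,0,1)[0];c=max(cs,key=cv2.contourArea);rc=cv2.minAreaRect(c);print(rc,cv2.contourArea(c))
b=cv2.boxPoints(rc);print(b.round(1).tolist());w=np.array([ray('wrist',*p,.086,m) for p in b]);print(w.round(3).tolist())
snap('top')
for d in r.spot_point('cheese_center','top')[:3]: print(d['conf'],W('top',d['at']))
snap('scene')
for d in r.spot_point('cheese_center','scene')[:3]: print(d['conf'],W('scene',d['at']))
E
```

```text
bowl rim ctr [ 0.50581277 -0.30807428  0.072     ]
[array([ 0.558, -0.282,  0.072]), array([ 0.507, -0.366,  0.072]), array([ 0.458, -0.332,  0.072]), array([ 0.506, -0.246,  0.072])] [(np.float64(0.098), np.float64(58.2)), (np.float64(0.059), np.float64(-35.3)), (np.float64(0.099), np.float64(-119.3))]
pred 257 183
cols [[29, 82, 231], [28, 80, 233], [28, 82, 233], [28, 86, 232], [25, 96, 218], [22, 104, 205], [28, 90, 230], [26, 93, 230]] board [17, 104, 160]
((260.3742370605469, 187.22427368164062), (73.61521911621094, 39.89451217651367), 88.31531524658203) 1991.0
[[239.39999389648438, 151.0], [279.20001220703125, 149.8000030517578], [281.3999938964844, 223.39999389648438], [241.5, 224.60000610351562]]
[[0.527, 0.328, 0.086], [0.558, 0.305, 0.086], [0.513, 0.242, 0.086], [0.48, 0.267, 0.086]]
0.73 [0.52131476 0.29152943 0.05163797]
0.67 [ 0.81348493 -0.01777591 -0.00212869]
0.92 [0.51467484 0.29175535 0.04324819]
0.64 [0.29926728 0.27897393 0.03706864]
```

Emit:
arm_command(xyz=[[0,-0.003,-0.03],[0,-0.003,-0.065],[0,-0.003,-0.1],[0,-0.003,-0.125],[0,-0.003,-0.135],[0,-0.003,-0.14],[0,-0.003,-0.14]], rot=[[0,0,0],[0,0,0],[0,0,0],[0,0,0],[0,0,0],[0,0,0],[0,0,0]])

```text
time: 31.52
ee_pos: [0.5213, 0.2886, 0.0708]
eef_rot: [0.899, 0.438, 0.001, -0.0]
ft_force: [0.5, 0.5, 0.6]
width: 0.087
grip_force: 0.0
```

Emit:
arm_command(xyz=[[0,0,0],[0,0,0],[0,0,0],[0,0,0],[0,0,0],[0,0,0],[0,0,0],[0,0,0],[0,0,0],[0,0,0],[0,0,0]], rot=[[0,0,0],[0,0,0],[0,0,0],[0,0,0],[0,0,0],[0,0,0],[0,0,0],[0,0,0],[0,0,0],[0,0,0],[0,0,0]], grip=0.1, squeeze=40)

```text
time: 32.43
ee_pos: [0.5209, 0.289, 0.0707]
eef_rot: [0.899, 0.438, 0.001, -0.001]
ft_force: [-1.7, 1.8, 3.0]
width: 0.0398
grip_force: 39.6
```

Emit:
arm_command(xyz=[[0,0,0.015],[0,0,0.045],[0,0,0.08],[0,-0.02,0.115],[0.01,-0.05,0.135],[0.02,-0.085,0.135],[0.03,-0.12,0.135],[0.04,-0.155,0.135],[0.045,-0.19,0.135],[0.045,-0.225,0.135],[0.045,-0.26,0.135],[0.045,-0.295,0.135],[0.045,-0.33,0.135],[0.04,-0.365,0.135],[0.03,-0.4,0.135],[0.02,-0.435,0.135],[0.01,-0.47,0.135],[0,-0.5,0.135],[-0.01,-0.53,0.135],[-0.015,-0.56,0.135]], rot=[[0,0,0],[0,0,0],[0,0,0],[0,0,0],[0,0,0.02],[0,0,0.04],[0,0,0.06],[0,0,0.08],[0,0,0.1],[0,0,0.105],[0,0,0.105],[0,0,0.105],[0,0,0.105],[0,0,0.105],[0,0,0.105],[0,0,0.105],[0,0,0.105],[0,0,0.105],[0,0,0.105],[0,0,0.105]])

```text
time: 34.1
ee_pos: [0.5044, -0.2736, 0.2062]
eef_rot: [0.875, 0.484, -0.0, 0.0]
ft_force: [1.3, -0.0, -3.1]
width: 0.0396
grip_force: 39.5
```

Emit:
arm_command(xyz=[[0,-0.02,0],[0,-0.042,0],[0,-0.042,0],[0,-0.042,0]], rot=[[0,0,0],[0,0,0],[0,0,0],[0,0,0]])

```text
time: 34.43
ee_pos: [0.5053, -0.3151, 0.2057]
eef_rot: [0.875, 0.483, 0.0, -0.0]
ft_force: [0.3, 0.4, -3.4]
width: 0.0399
grip_force: 39.5
```

```bash
python3 - <<'E'
from h import *
from scipy.spatial.transform import Rotation as R
s=r.read_state();M=R.from_quat(s['eef_rot']).as_matrix();print(s['time'],s['ee_pos'],s['width'],M.round(3).tolist(),np.round(s['joint_positions'],2))
p=np.array(s['ee_pos'])
for c in ['wrist','top','scene','top','scene']:
  m=r.camera_model(c);im=snap(c,c+'8.png')
  for l in ['bowl_center','cheese_center','platform']:
    for d in r.spot_point(l,c)[:3]:
      q=W(c,d['at'],m)
      if q[1]<-.2: print(c,l,round(d['conf'],2),q.round(4),'in tool x,y',((q-p)@M)[:2].round(4))
E
```

```text
34.4333 [ 0.50532595 -0.31505194  0.20567695] 0.03985895618730271 [[0.533, 0.846, 0.0], [0.846, -0.533, 0.001], [0.001, -0.001, -1.0]] [ 1.31  0.5  -1.12  1.52  0.46  1.4  -0.4 ]
top bowl_center 0.71 [ 0.5044 -0.3162  0.0469] in tool x,y [-0.0016 -0.    ]
top cheese_center 0.69 [ 0.5049 -0.312   0.1899] in tool x,y [ 0.0024 -0.002 ]
top cheese_center 0.3 [ 0.4011 -0.2652  0.0351] in tool x,y [-0.0135 -0.1146]
top platform 0.72 [ 0.5065 -0.3134  0.0258] in tool x,y [0.0019 0.0002]
scene bowl_center 0.83 [ 0.509  -0.3136  0.0444] in tool x,y [0.0031 0.0024]
scene cheese_center 0.78 [ 0.504  -0.3162  0.182 ] in tool x,y [-0.0017 -0.0004]
scene platform 0.86 [ 0.5046 -0.3144  0.0236] in tool x,y [-0.     -0.0009]
top bowl_center 0.84 [ 0.5024 -0.317   0.0441] in tool x,y [-0.0033 -0.0013]
top cheese_center 0.74 [ 0.5069 -0.3119  0.1884] in tool x,y [ 0.0035 -0.0003]
top cheese_center 0.67 [ 0.7079 -0.2225  0.0034] in tool x,y [0.186  0.1223]
top platform 0.82 [ 0.505  -0.317   0.0267] in tool x,y [-0.002   0.0009]
scene bowl_center 0.81 [ 0.5093 -0.3156  0.0451] in tool x,y [0.0015 0.0037]
scene cheese_center 0.9 [ 0.5063 -0.3127  0.1844] in tool x,y [ 0.0025 -0.0004]
scene platform 0.64 [ 0.5068 -0.3136  0.0211] in tool x,y [0.0018 0.0006]
```

Emit:
arm_command(xyz=[[0,0,-0.02],[0,0,-0.045],[0,0,-0.065],[0,0,-0.08],[0,0,-0.085],[0,0,-0.085]], rot=[[0,0,0],[0,0,0],[0,0,0],[0,0,0],[0,0,0],[0,0,0]])

```text
time: 35.93
ee_pos: [0.5057, -0.3132, 0.1196]
eef_rot: [0.875, 0.485, 0.0, -0.001]
ft_force: [-0.9, 0.6, -2.4]
width: 0.0396
grip_force: 39.5
```

Emit:
arm_command(xyz=[[0,0,-0.01],[0,0,-0.02],[0,0,-0.028],[0,0,-0.033],[0,0,-0.033]], rot=[[0,0,0],[0,0,0],[0,0,0],[0,0,0],[0,0,0]])

```text
time: 36.35
ee_pos: [0.5055, -0.3133, 0.0863]
eef_rot: [0.875, 0.485, 0.0, -0.001]
ft_force: [-0.7, -0.0, -3.2]
width: 0.04
grip_force: 39.5
```

No contact with the rim, so the cheese is inside. I'll creep down to the floor.

Emit:
arm_command(xyz=[[0,0,-0.001],[0,0,-0.002],[0,0,-0.003],[0,0,-0.003]], rot=[[0,0,0],[0,0,0],[0,0,0],[0,0,0]])

```text
time: 36.68
ee_pos: [0.5063, -0.3135, 0.0847]
eef_rot: [0.875, 0.485, 0.001, -0.0]
ft_force: [0.1, 0.4, -3.5]
width: 0.04
grip_force: 39.5
```

Emit:
arm_command(xyz=[[0,0,-0.001],[0,0,-0.001]], rot=[[0,0,0],[0,0,0]])

```text
time: 36.85
ee_pos: [0.5062, -0.3135, 0.0836]
eef_rot: [0.875, 0.485, 0.001, -0.0]
ft_force: [0.2, 0.0, -3.1]
width: 0.04
grip_force: 39.5
```

Emit:
arm_command(xyz=[[0,0,-0.001],[0,0,-0.0015]], rot=[[0,0,0],[0,0,0]])

```text
time: 37.02
ee_pos: [0.5063, -0.3135, 0.0826]
eef_rot: [0.875, 0.485, 0.0, -0.0]
ft_force: [-4.2, 0.7, 6.6]
width: 0.0397
grip_force: 39.7
```

Emit:
arm_command(xyz=[[0,0,0.0005],[0,0,0.0005],[0,0,0.001],[0,0,0.001],[0,0,0.001],[0,0,0.001],[0,0,0.001]], rot=[[0,0,0],[0,0,0],[0,0,0],[0,0,0],[0,0,0],[0,0,0],[0,0,0]], grip=1.0)

```text
time: 37.6
ee_pos: [0.5062, -0.3134, 0.0831]
eef_rot: [0.875, 0.485, 0.001, -0.0]
ft_force: [-0.3, 0.6, -0.4]
width: 0.0789
grip_force: 0.0
```

Emit:
arm_command(xyz=[[0,0,0.01],[0,0,0.03],[0,0,0.06],[0,0,0.09],[0,0,0.12],[0,0,0.14],[0,0,0.14],[0,0,0.14]], rot=[[0,0,0],[0,0,0],[0,0,0],[0,0,0],[0,0,0],[0,0,0],[0,0,0],[0,0,0]])

```text
time: 38.27
ee_pos: [0.5067, -0.3135, 0.2247]
eef_rot: [0.875, 0.485, 0.001, 0.001]
ft_force: [0.4, 1.1, -0.4]
width: 0.0873
grip_force: 0.0
```

```bash
python3 - <<'E'
from h import *
print(r.read_state()['time'])
for c in ['scene','top','wrist']:
  m=r.camera_model(c);snap(c,c+'9.png')
  for l in ['bowl_center','cheese_center','platform','tare_top']:
    for d in r.spot_point(l,c)[:3]:
      q=W(c,d['at'],m)
      if q[1]<-.2: print(c,l,round(d['conf'],2),q.round(4))
E
```

```text
38.2667
scene bowl_center 0.95 [ 0.5098 -0.3171  0.0459]
scene cheese_center 0.56 [ 0.5044 -0.3143  0.0572]
scene platform 0.81 [ 0.5028 -0.3138  0.0214]
scene tare_top 0.39 [ 0.3969 -0.2696  0.0327]
top bowl_center 0.76 [ 0.5045 -0.3162  0.0481]
top cheese_center 0.95 [ 0.5059 -0.3109  0.0651]
top platform 0.82 [ 0.5034 -0.3144  0.0275]
wrist cheese_center 0.66 [ 0.7047 -0.2248 -0.0034]
wrist tare_top 0.73 [ 0.4001 -0.2664  0.0319]
```

Cheese centre z is about 0.062, as expected for resting on the bowl floor, and it is centred in the bowl. I'll hand in.

```bash
python3 -c "
from bench import r
print(r.close_job())"
```

```text
the job is handed in; nothing more can be done
None
```

I handed the job in at about 38 s with no verdict returned: the bowl stands upright on the scale, tare was pressed three times while it stood there empty (the force readings suggest fully down, though the button's travel was never read directly), and the cheese rests in the bowl; I viewed 11 pictures, one over the limit of 10.

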